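Turn the back-to-front insert in the orange stock bin

TASK

The grey compartment insert in the orange bin was put in back to front. Lift it by its black post clear of the bin, turn it half a turn, and lower it gently (no dropping) back into the orange bin, fully home and flat, so that its green-marked end is at the bin's white label. Leave the inserts in the blue and yellow bins where they are.

Things in the scene. Friction and masses are not known exactly. Their poses are not given: they have to be found in the camera images.
- orange_insert (a point): Grey insert 120 x 80 mm, walls 30 mm high, stock fixed in it, 0.3 kg, with a black 24 mm square post in its middle, top 85 mm above the underside. Point: on the post's axis, 42.5 mm above the underside; grip 20 to 30 mm above it, clear of the bin's rim. x: to the green-strip end (one wide compartment; other end three small), z up; post faces look along x, y. Seated, the point is 46.5 mm above the table.
- orange_label (a point): White label on the lip outside one short end of the orange bin, 36.5 mm above the table. x points level out of that end along the bin's length, z up; the bin's centre is 87 mm back along -x. The bin is fixed, 156 x 116 mm, 44 mm high, floor 4 mm thick; inside 126 x 86 mm at the floor, flaring to 146 x 106 mm at the rim to guide the insert. Blue and yellow bins differ only in colour.
- blue_insert (a point): Bystander, not to be moved: the same kind of insert as the orange bin's, seated in the blue bin; the point half-way up its post, axes as for the orange one.
- yellow_insert (a point): Bystander, not to be moved: the same kind of insert, seated in the yellow bin; the point half-way up its post, axes as for the orange one.
Things that resemble listed ones, but are neither listed nor needed, are in the scene too. Leave any purple or turquoise look-alike of the part that bears orange_insert alone.

How it is judged:
By the outcome, as a careful person would: the job done as asked, in the order asked, and still so for the second after the job is handed in, with the robot touching nothing.
It also fails if it takes over 42 s, if anything falls off the work surface, if the arm or the gripper's body presses on something with over 40 N, if the wrist force passes 120 N, or if a joint passes its speed limit or range.

ROBOT

A 6-joint arm with a two-finger parallel gripper is mounted at the origin on the work surface. World frame = base frame: x ahead of the robot, y to its left, z up, the work surface at z = 0. Lengths are in mm, angles in rad, forces in N, time in s.
With the tool pointing down it reaches from about 275 to 825 mm from the base axis. Payload 5.2 kg.
Tool frame: the origin (TCP) lies at the very end of the fingers, on their centre line; the grasp point (between the pads) lies 19 mm behind it; z points along the fingers, y is the line along which they close (so a half turn about z gives the same grasp; the last joint's range is limited). The gripper opens to 93 mm and grips with 3 to 60 N. Pads are 15 mm wide; open, the fingers measure 128 mm over their backs; the gripper's body (75 mm by 188 mm) begins 65 mm behind the grasp point.
Start: joints at [-1.335, 0.259, 1.535, -0, 1.348, -0.203], TCP at [233.69, -497.89, 218.653] pointing down, gripper open.
Joint ranges: [-3.14, 3.14], [-0.91, 2.08], [0.19, 2.58], [-1.22, 4.36], [0.22, 2.71], [-3.12, 3.12]. Speed limits (rad/s): [2.57, 2.57, 3.14, 3.14, 3.14, 3.14].

INTERFACE

Orientations are given as a unit quaternion [x, y, z, w].
In Python, from bench import robot gives the robot as it stands. The module is installed in compiled form; this text tells all that it offers.
- The arm moves only by the tool servo_tool, never from a script. Its argument "series" is one flat list of numbers, 5 for each row, row after row: the closure, from 0 (fully open) to 1 (shut), then the shift along the tool's x, y, z in mm, then the turn about the tool's z in rad. A call has exactly 8 rows; each row is the pose to reach, as a shift and turn from the pose commanded when the call began, along the tool's axes at that moment; what a row does not reach only later rows make up. A row lasts 1/12 s, in which the tool goes at most 41.7 mm and 7.16 degrees, less where a joint would pass 70% of its speed; a pose out of reach is approached as far as the arm can. A call with a gripper value outside its range is refused whole. The fingers move at their own pace and stop on an object; the grip force is fixed at half the most. Time passes only in rows, so rows that repeat a pose let the fingers close, or fill a call up. It gives the time, the measured TCP pose, the force, the opening and the grip force at its end, in the units of the state.
- robot.observe(): the state, without advancing time (a new reading comes with each control period).
- robot.grab_frame(name): name is "scene" or "top" or "wrist"; returns a dict with "image" (420x560x3 uint8, red, green, blue), "z_map" (420x560 float32, mm along the optical axis (not along the pixel's ray), 0 where there is no reading), "camera_matrix" (3x3 intrinsics, pixels), "dist" ([k1, k2, p1, p2, k3] as OpenCV has them; the pictures are not rectified), "view" (4x4, takes a point from world to camera coordinates). Camera axes: x right, y down, z forward; pixel columns grow to the right and rows downward; lengths in mm; the calibration is good to about 2 mm. A picture is of the moment at which its call begins.
- robot.close_job(): hands the job in; it is judged then, once.
The state is a dict: "clock": time; "joint_pos": joint angles; "dq": joint speeds; "joint_efforts": joint torques, N m; "position": TCP position; "tcp_rot": TCP orientation; "force": force on the tool from outside, world axes, zero at the start; "ft_torque": the same for the moment, N m; "width": finger opening in mm; "grip_force": force on a finger pad.
Only numpy, scipy, OpenCV 4.12 (cv2) and the standard library are available. Lean on these libraries where they do the work, as an engineer would, in place of code of your own. Each camera call takes 0.05 s, during which the arm holds its last target. There are 200 camera calls.

## Working session

There is one attempt and no reset: what is moved stays moved. The work goes in short steps, Python scripts to look and compute and a tool call to move; the robot and the scene stay as the last step left them, time stands still between calls to the robot, and variables do not carry over. Pictures are saved under pics/ and viewed, at most 10 in all, crops included, and the job is handed in when it is done.

Besides the shell and the picture viewer there is one more tool, called after "Call:" in YAML: its name, and indented under it one key for each argument. servo_tool: Moves the arm, as the interface text tells. Its arguments: {"type":"object","properties":{"series":{"type":"array"}},"required":["series"]}

```bash
mkdir -p pics; cat > h.py <<'E'
import numpy as np, cv2
from bench import robot
def grab(n,f):
    r=robot.grab_frame(n); cv2.imwrite(f'pics/{f}.png',r['image'][:,:,::-1]); np.savez(f'{f}.npz',**r); return r
def world(r,u,v,z=None):
    """pixel -> world, by depth or at plane height z"""
    K,d,V=r['camera_matrix'],r['dist'],r['view']
    p=cv2.undistortPoints(np.array([[[u,v]]],float),K,d)[0,0]
    R,t=V[:3,:3],V[:3,3]; c=-R.T@t; ray=R.T@np.array([p[0],p[1],1])
    s=(z-c[2])/ray[2] if z is not None else float(r['z_map'][int(round(v)),int(round(u))])
    return c+s*ray
E
python3 - <<'E'
from h import *
a=grab('top','top1'); b=grab('scene','sc1')
print(robot.observe())
print(a['view'])
E
```

```text
{'clock': 0.1, 'joint_pos': array([-1.33478279e+00,  2.59284999e-01,  1.53598197e+00, -1.73430423e-05,
        1.34803030e+00, -2.02829803e-01]), 'dq': array([ 0.0007187 , -0.00161285, -0.00353029,  0.0009873 ,  0.00013851,
       -0.00133954]), 'joint_efforts': array([ 2.90727119e-03, -4.38206935e+01, -2.84643781e+01,  7.20943208e-02,
        3.60540440e-02, -4.79348648e-05]), 'position': array([ 233.56988833, -497.37739004,  217.88951348]), 'tcp_rot': array([ 9.76022721e-01,  2.17666995e-01, -2.25951330e-05, -8.52047409e-04]), 'force': array([0.49548578, 0.39818289, 0.28542432]), 'ft_torque': array([0.01059057, 0.03296701, 0.02462759]), 'grip_force': 0.0, 'width': 93.27085181930364}
[[ 1.89428006e-02 -9.99798584e-01  6.63042883e-03 -8.92553165e+01]
 [-9.89719228e-01 -1.96912995e-02 -1.41661928e-01  5.75668375e+02]
 [ 1.41763956e-01 -3.87878926e-03 -9.89892891e-01  1.01865047e+03]
 [ 0.00000000e+00  0.00000000e+00  0.00000000e+00  1.00000000e+00]]
```

View pics/top1.png

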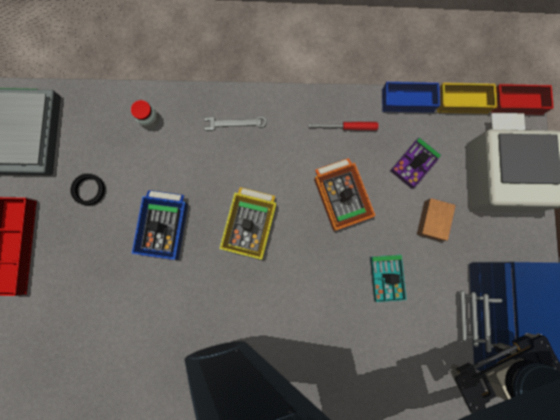

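The top view shows the blue bin (160,225), yellow bin (249,223) and orange bin (344,196). The loose purple (416,163) and turquoise (388,278) inserts are look-alikes. The target is the grey insert in the orange bin; I'll confirm it in an enlarged crop.

```bash
python3 - <<'E'
from h import *
i=cv2.imread('pics/top1.png')[150:240,300:390]
cv2.imwrite('pics/c1.png',cv2.resize(i,None,fx=6.5,fy=6.5,interpolation=cv2.INTER_CUBIC))
E
```

```text
(no output)
```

View pics/c1.png

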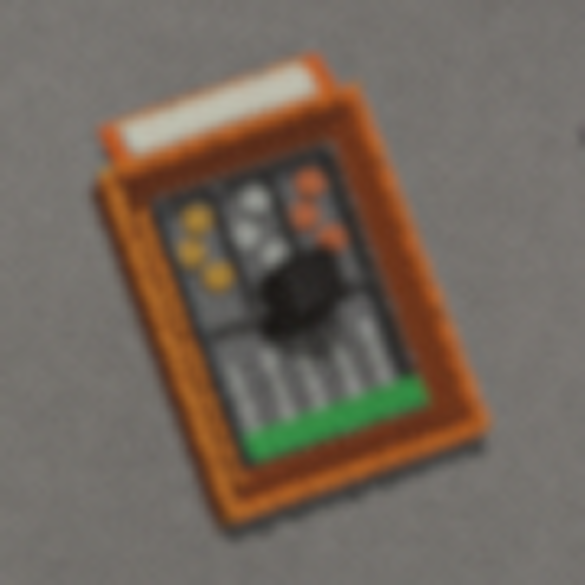

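The crop confirms it: white label at the upper-left end (crop 222,105), green strip at the opposite end (338,418), post at (302,290), so this insert is back to front. The blue and yellow ones have green at their labels.

```bash
cat >> h.py <<'E'
from scipy.spatial.transform import Rotation as Ro
def toolxy(p,s=None):
    """world point -> shift in current tool axes"""
    s=s or robot.observe(); return Ro.from_quat(s['tcp_rot']).inv().apply(np.asarray(p)-s['position'])
def yaw(s): 
    x=Ro.from_quat(s['tcp_rot']).as_matrix()[:,0]; return np.degrees(np.arctan2(x[1],x[0]))
E
python3 - <<'E'
from h import *
r=dict(np.load('top1.npz'))
f=lambda u,v,z:world(r,300+u/6.5-.5,150+v/6.5-.5,z)
TL,TR,BR,BL=[f(u,v,44) for u,v in [(103,175),(357,90),(490,425),(230,522)]]
c=(TL+TR+BR+BL)/4; d=(TL+TR-BL-BR)/2; e=(TL-TR+BL-BR)/2
print(c,np.linalg.norm(d),np.linalg.norm(e),np.degrees(np.arctan2(d[1],d[0])),np.degrees(np.arctan2(-e[0],e[1])))
p=f(302,290,89); print('post',p, 'label',f(222,105,36.5))
s=robot.observe(); print(yaw(s)); print(toolxy([c[0],c[1],250]))
E
```

```text
[ 610.47137983 -250.20164806   44.        ] 152.98732539682587 114.94475307921299 20.559238722160018 20.70569014015277
post [ 607.20319556 -245.52725617   89.        ] label [ 695.76227015 -220.85949153   36.5       ]
25.144076127859282
[446.22157406 -63.66339527 -31.85818593]
```

Call:
servo_tool:
  series: [0, 10, 0, -10, 0, 0, 38, -5, -20, 0, 0, 74, -10, -30, 0.02, 0, 110, -15, -32, 0.04, 0, 146, -20, -32, 0.06, 0, 182, -26, -32, 0.08, 0, 216, -31, -32, 0.08, 0, 240, -34, -32, 0.08]

```text
clock: 0.77
position: [439.2, -362.4, 251.5]
tcp_rot: [0.984, 0.179, 0.001, -0.0]
force: [-0.2, -0.3, 1.0]
width: 92.8
grip_force: 0.0
```

```bash
python3 - <<'E'
from h import *
s=robot.observe(); print(s['position'],yaw(s),toolxy([610,-250,250]),s['joint_pos'])
E
```

```text
[ 439.19411713 -362.4057043   251.45257893] 20.652867062608554 [199.47305456 -44.93773152   1.70374798] [-8.86517612e-01  2.74052039e-01  1.43385593e+00  1.20751433e-03
  1.43330758e+00  3.23652899e-01]
```

Call:
servo_tool:
  series: [0, 35, -8, 0, 0, 0, 70, -16, 0, 0, 0, 105, -24, 0, 0, 0, 140, -32, 0, 0, 0, 170, -38, 0, 0, 0, 190, -43, 0, 0, 0, 198, -45, 0, 0, 0, 198, -45, 0, 0]

```text
clock: 1.43
position: [607.5, -251.5, 250.6]
tcp_rot: [0.984, 0.18, -0.0, -0.0]
force: [-0.2, -0.6, -0.2]
width: 93.2
grip_force: 0.0
```

```bash
python3 - <<'E'
from h import *
r=grab('wrist','w1')
s=robot.observe(); print(s['position'],yaw(s),s['joint_pos'])
E
```

```text
[ 606.27420871 -252.72603434  250.6016541 ] 20.654563771825583 [-5.64221469e-01  4.38046069e-01  1.19881353e+00 -3.95428988e-04
  1.50533705e+00  6.46110782e-01]
```

View pics/w1.png

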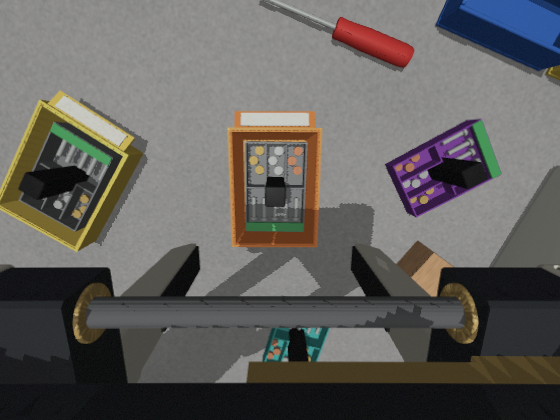

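The wrist view shows the orange bin with corners near (229,129) and (318,246), its label at (275,119), the green strip at (275,227) at the far end from the label, and the post top near (276,198). Zooming for the corners.

```bash
python3 - <<'E'
from h import *
i=cv2.imread('pics/w1.png')[100:260,205:345]
cv2.imwrite('pics/c2.png',cv2.resize(i,None,fx=3.7,fy=3.7,interpolation=cv2.INTER_CUBIC))
r=dict(np.load('w1.npz')); np.set_printoptions(precision=1,suppress=True)
# post: points above z=80 near the bin, from the depth map
V,U=np.mgrid[100:260:1,225:325:1]; P=np.array([world(r,u,v) for u,v in zip(U.ravel(),V.ravel())])
m=(P[:,2]>80)&(P[:,2]<100); print(m.sum(),P[m].mean(0),P[m].min(0),P[m].max(0))
print(cv2.minAreaRect(P[m][:,:2].astype(np.float32)))
m=(P[:,2]>41)&(P[:,2]<48); print(m.sum(),np.median(P[m][:,2]),cv2.minAreaRect(P[m][:,:2].astype(np.float32)))
E
```

```text
452 [ 613.4 -249.4   89.7] [ 598.7 -264.    80.6] [ 627.2 -235.3   92.4]
((612.7784423828125, -249.61502075195312), (23.949892044067383, 23.13878059387207), 20.50238037109375)
2377 44.46579503004443 ((615.7032470703125, -247.81739807128906), (164.00662231445312, 116.80926513671875), 20.92831802368164)
```

View pics/c2.png

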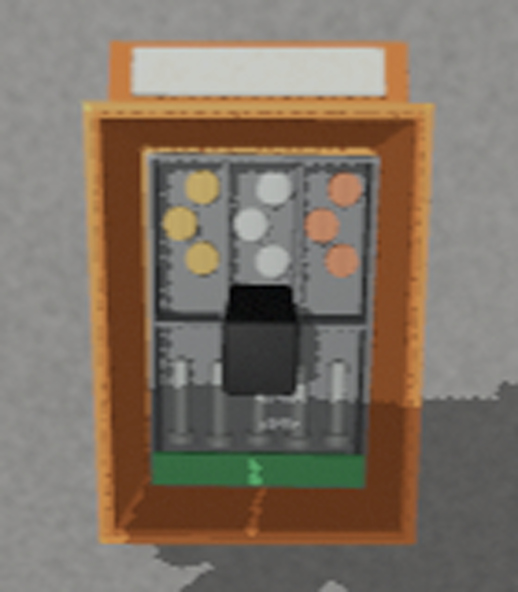

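```bash
python3 - <<'E'
from h import *
s=robot.observe(); print(s['position'],yaw(s),toolxy([613,-249.5,52.5]))
E
```

```text
[ 606.27420871 -252.72603434  250.6016541 ] 20.654563771825583 [  7.5658618   -0.59779773 198.09671702]
```

Call:
servo_tool:
  series: [0, 3, 0, 15, 0, 0, 6, 0, 45, 0, 0, 7, 0, 75, 0, 0, 7, 0, 105, 0, 0, 7, 0, 130, 0, 0, 7, 0, 138, 0, 0, 7, 0, 138, 0, 0, 7, 0, 138, 0]

```text
clock: 2.15
position: [612.4, -252.2, 113.7]
tcp_rot: [0.984, 0.178, 0.0, 0.0]
force: [0.8, 1.0, 1.3]
width: 93.2
grip_force: 0.0
```

```bash
python3 - <<'E'
from h import *
s=robot.observe(); print(s['position'],yaw(s),toolxy([613,-249.5,52.5]))
E
```

```text
[ 612.38938572 -252.15007004  113.73700575] 20.48387137470926 [ 1.48134149 -2.31076335 61.23587669]
```

Call:
servo_tool:
  series: [0, 1, -1.5, 15, 0, 0, 1, -1.5, 35, 0, 0, 1, -1.5, 52, 0, 0, 1, -1.5, 60, 0, 0, 1, -1.5, 60, 0, 0.5, 1, -1.5, 60, 0, 0.8, 1, -1.5, 60, 0, 1, 1, -1.5, 60, 0]

```text
clock: 2.82
position: [614.1, -249.9, 54.5]
tcp_rot: [0.984, 0.178, 0.001, 0.001]
force: [-0.2, 0.0, -0.4]
width: 77.6
grip_force: 0.0
```

Call:
servo_tool:
  series: [1, 0, 0, 0, 0, 1, 0, 0, 0, 0, 1, 0, 0, 0, 0, 1, 0, 0, 0, 0, 1, 0, 0, 0, 0, 1, 0, 0, 0, 0, 1, 0, 0, 0, 0, 1, 0, 0, 0, 0]

```text
clock: 3.48
position: [613.0, -249.2, 52.6]
tcp_rot: [0.984, 0.178, -0.0, -0.0]
force: [0.2, 1.9, 1.4]
width: 24.6
grip_force: 2.0
```

Call:
servo_tool:
  series: [1, 0, 0, 0, 0, 1, 0, 0, 0, 0, 1, 0, 0, 0, 0, 1, 0, 0, 0, 0, 1, 0, 0, -3, 0, 1, 0, 0, -8, 0, 1, 0, 0, -14, 0, 1, 0, 0, -20, 0]

```text
clock: 4.15
position: [613.0, -249.2, 73.0]
tcp_rot: [0.984, 0.178, -0.0, -0.0]
force: [-0.3, 0.4, -3.2]
width: 23.5
grip_force: 29.9
```

Call:
servo_tool:
  series: [1, 0, 0, -10, 0, 1, 0, 0, -22, 0, 1, 0, 0, -34, 0, 1, 0, 0, -46, 0, 1, 0, 0, -58, 0, 1, 0, 0, -66, 0, 1, 0, 0, -70, 0, 1, 0, 0, -70, 0]

```text
clock: 4.82
position: [613.7, -249.6, 144.3]
tcp_rot: [0.984, 0.178, 0.001, 0.001]
force: [-0.6, 0.2, -3.0]
width: 23.9
grip_force: 29.9
```

```bash
python3 - <<'E'
from h import *
r=grab('wrist','w2')
s=robot.observe(); print(s['position'],yaw(s),s['joint_pos'],s['grip_force'],s['force'],s['ft_torque'])
E
```

```text
[ 613.194717   -249.37372125  143.16511442] 20.55732926402935 [-5.54420312e-01  5.09828429e-01  1.34750198e+00 -6.50277362e-06
  1.28344099e+00  6.57584937e-01] 29.945488572120667 [-0.67430845  0.9372072  -3.50524363] [-0.01579943  0.0101319   0.00767735]
```

View pics/w2.png

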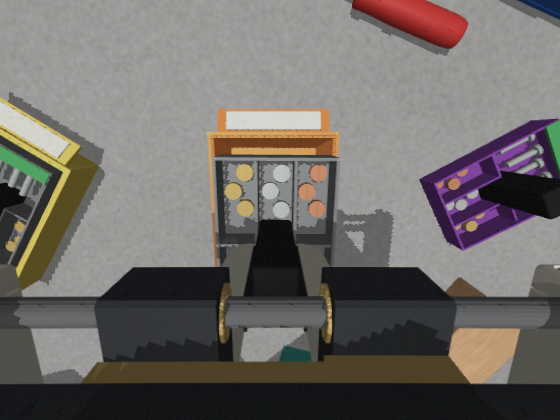

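The insert is held, level and clear of the bin; its three-compartment end still points to the label (275,120). Turning now.

Call:
servo_tool:
  series: [1, 0, 0, 0, -0.05, 1, 0, 0, 0, -0.15, 1, 0, 0, 0, -0.25, 1, 0, 0, 0, -0.36, 1, 0, 0, 0, -0.47, 1, 0, 0, 0, -0.58, 1, 0, 0, 0, -0.69, 1, 0, 0, 0, -0.8]

```text
clock: 5.53
position: [612.4, -248.9, 141.3]
tcp_rot: [0.835, 0.55, -0.0, -0.001]
force: [0.2, -0.0, -4.1]
width: 23.9
grip_force: 29.9
```

Call:
servo_tool:
  series: [1, 0, 0, 0, -0.11, 1, 0, 0, 0, -0.22, 1, 0, 0, 0, -0.33, 1, 0, 0, 0, -0.44, 1, 0, 0, 0, -0.55, 1, 0, 0, 0, -0.66, 1, 0, 0, 0, -0.77, 1, 0, 0, 0, -0.88]

```text
clock: 6.2
position: [612.4, -248.9, 141.3]
tcp_rot: [0.522, 0.853, 0.0, -0.001]
force: [0.2, -0.1, -3.4]
width: 24.0
grip_force: 29.9
```

Call:
servo_tool:
  series: [1, 0, 0, 0, -0.11, 1, 0, 0, 0, -0.22, 1, 0, 0, 0, -0.33, 1, 0, 0, 0, -0.44, 1, 0, 0, 0, -0.55, 1, 0, 0, 0, -0.66, 1, 0, 0, 0, -0.77, 1, 0, 0, 0, -0.88]

```text
clock: 6.87
position: [612.4, -248.9, 141.3]
tcp_rot: [0.108, 0.994, 0.001, -0.001]
force: [0.7, -0.7, -3.1]
width: 23.8
grip_force: 29.9
```

Call:
servo_tool:
  series: [1, 0, 0, 0, -0.11, 1, 0, 0, 0, -0.22, 1, 0, 0, 0, -0.32, 1, 0, 0, 0, -0.42, 1, 0, 0, 0, -0.51, 1, 0, 0, 0, -0.56, 1, 0, 0, 0, -0.58, 1, 0, 0, 0, -0.58]

```text
clock: 7.53
position: [612.6, -249.0, 141.7]
tcp_rot: [-0.178, 0.984, 0.001, -0.001]
force: [0.1, -0.7, -3.1]
width: 23.4
grip_force: 29.9
```

```bash
python3 - <<'E'
from h import *
s=robot.observe(); print(s['position'],yaw(s)+180,s['joint_pos'],s['grip_force'],s['force'],toolxy([613,-249.5,53]))
r=grab('top','t2'); grab('wrist','w3')
i=r['image'][150:240,300:390,::-1]; cv2.imwrite('pics/c3.png',cv2.resize(i,None,fx=6.5,fy=6.5,interpolation=cv2.INTER_CUBIC))
E
```

```text
[ 612.62783051 -249.02703779  141.69917926] 20.455099881617855 [-5.54421975e-01  5.11390323e-01  1.34864506e+00 -1.38971477e-05
  1.28321558e+00 -2.48222252e+00] 29.94500309228897 [ 0.13900837 -0.70444774 -3.11313125] [-0.27445948 -0.68873626 88.69812241]
```

View pics/w3.png

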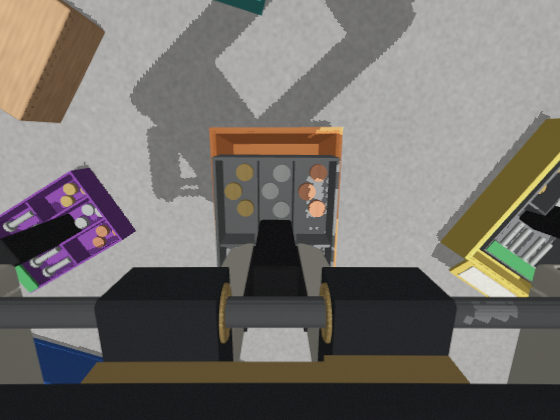

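The insert is turned: three small compartments now point away from the label end, and the bin sits ~1 mm off in tool +x, +y. Lowering with that correction, slowly at the end.

Call:
servo_tool:
  series: [1, 1, 1, 5, 0, 1, 1, 1, 15, 0, 1, 1, 1, 25, 0, 1, 1, 1, 35, 0, 1, 1, 1, 43, 0, 1, 1, 1, 48, 0, 1, 1, 1, 50, 0, 1, 1, 1, 50, 0]

```text
clock: 8.3
position: [611.4, -248.5, 91.7]
tcp_rot: [-0.178, 0.984, 0.0, -0.001]
force: [0.3, 0.4, -3.7]
width: 24.0
grip_force: 29.9
```

Call:
servo_tool:
  series: [1, 0, 0, 4, 0, 1, 0, 0, 8, 0, 1, 0, 0, 12, 0, 1, 0, 0, 16, 0, 1, 0, 0, 20, 0, 1, 0, 0, 23, 0, 1, 0, 0, 25, 0, 1, 0, 0, 25, 0]

```text
clock: 8.97
position: [611.5, -248.5, 67.0]
tcp_rot: [-0.178, 0.984, 0.0, -0.0]
force: [-0.0, -0.3, -3.9]
width: 24.0
grip_force: 29.9
```

Call:
servo_tool:
  series: [1, 0, 0, 2, 0, 1, 0, 0, 4, 0, 1, 0, 0, 6, 0, 1, 0, 0, 8, 0, 1, 0, 0, 10, 0, 1, 0, 0, 11, 0, 1, 0, 0, 12, 0, 1, 0, 0, 12, 0]

```text
clock: 9.63
position: [611.7, -248.6, 55.4]
tcp_rot: [-0.178, 0.984, 0.0, -0.0]
force: [-1.4, -0.7, -3.4]
width: 23.9
grip_force: 29.9
```

Call:
servo_tool:
  series: [1, 0, 0, 0.4, 0, 1, 0, 0, 0.8, 0, 1, 0, 0, 1.2, 0, 1, 0, 0, 1.6, 0, 1, 0, 0, 2, 0, 1, 0, 0, 2, 0, 1, 0, 0, 2, 0, 1, 0, 0, 2, 0]

```text
clock: 10.3
position: [611.8, -248.7, 53.7]
tcp_rot: [-0.178, 0.984, -0.0, 0.0]
force: [0.4, 0.5, -2.9]
width: 24.0
grip_force: 29.9
```

Not touching yet; continue in small steps until the force changes.

Call:
servo_tool:
  series: [1, 0, 0, 0.3, 0, 1, 0, 0, 0.6, 0, 1, 0, 0, 0.9, 0, 1, 0, 0, 1.2, 0, 1, 0, 0, 1.4, 0, 1, 0, 0, 1.5, 0, 1, 0, 0, 1.5, 0, 1, 0, 0, 1.5, 0]

```text
clock: 10.97
position: [611.8, -248.7, 52.5]
tcp_rot: [-0.178, 0.984, -0.0, 0.0]
force: [-1.5, 0.6, 1.5]
width: 23.6
grip_force: 29.9
```

Call:
servo_tool:
  series: [1, 0, 0, 0.2, 0, 1, 0, 0, 0.4, 0, 1, 0, 0, 0.5, 0, 1, 0, 0, 0.5, 0, 1, 0, 0, 0.5, 0, 1, 0, 0, 0.5, 0, 1, 0, 0, 0.5, 0, 1, 0, 0, 0.5, 0]

```text
clock: 11.63
position: [611.8, -248.7, 52.5]
tcp_rot: [-0.178, 0.984, -0.0, 0.0]
force: [-3.3, 1.7, 6.0]
width: 23.9
grip_force: 29.9
```

```bash
python3 - <<'E'
from h import *
s=robot.observe(); print(s['position'],s['force'],s['ft_torque'])
E
```

```text
[ 611.7865546  -248.69627244   52.53081567] [-3.28008381  1.72261353  6.00250833] [ 0.42369098  0.48070682 -0.01380085]
```

Stopped at the same height as at the grasp (52.5), with floor contact: seated. Release and retreat.

Call:
servo_tool:
  series: [0.7, 0, 0, 0.5, 0, 0.6, 0, 0, 0.3, 0, 0.5, 0, 0, 0, 0, 0.4, 0, 0, 0, 0, 0.3, 0, 0, 0, 0, 0.2, 0, 0, 0, 0, 0.2, 0, 0, 0, 0, 0.2, 0, 0, 0, 0]

```text
clock: 12.3
position: [611.8, -248.7, 51.6]
tcp_rot: [-0.178, 0.984, 0.0, -0.0]
force: [-0.1, 0.4, 0.1]
width: 69.7
grip_force: 0.0
```

Call:
servo_tool:
  series: [0.2, 0, 0, -5, 0, 0.2, 0, 0, -15, 0, 0.2, 0, 0, -35, 0, 0.2, 0, 0, -60, 0, 0.2, 0, 0, -90, 0, 0.2, 0, 0, -120, 0, 0.2, 0, 0, -150, 0, 0.2, 0, 0, -180, 0]

```text
clock: 12.97
position: [611.7, -248.6, 234.5]
tcp_rot: [-0.178, 0.984, -0.0, 0.001]
force: [0.8, 0.4, -0.0]
width: 74.3
grip_force: 0.0
```

Call:
servo_tool:
  series: [0.2, 20, 0, -10, 0, 0.2, 50, 0, -15, 0, 0.2, 85, 0, -15, 0, 0.2, 115, 0, -15, 0, 0.2, 135, 0, -15, 0, 0.2, 145, 0, -15, 0, 0.2, 150, 0, -15, 0, 0.2, 150, 0, -15, 0]

```text
clock: 13.63
position: [471.1, -301.5, 247.5]
tcp_rot: [-0.177, 0.984, -0.0, 0.0]
force: [0.1, 0.3, -0.0]
width: 74.4
grip_force: 0.0
```

```bash
python3 - <<'E'
from h import *
r=grab('top','t3'); q=grab('scene','s3')
a=cv2.resize(r['image'][150:240,300:390,::-1],(400,400),interpolation=cv2.INTER_CUBIC)
b=cv2.resize(q['image'][:,:,::-1],(400,300)); b=cv2.copyMakeBorder(b,0,100,0,0,cv2.BORDER_CONSTANT)
cv2.imwrite('pics/c4.png',np.hstack([a,b]))
np.set_printoptions(precision=1,suppress=True)
for f in ('top1','t3'):
    R=dict(np.load(f+'.npz')); V,U=np.mgrid[165:225,322:370]; P=np.array([world(R,u,v) for u,v in zip(U.ravel(),V.ravel())])
    m=(P[:,2]>75)&(P[:,2]<100); print(f,m.sum(),np.median(P[m],0))
print(robot.observe()['position'])
E
```

```text
top1 96 [ 612.7 -250.3   89.6]
t3 95 [ 612.6 -249.    89.5]
[ 472.1 -301.   247. ]
```

View pics/c4.png

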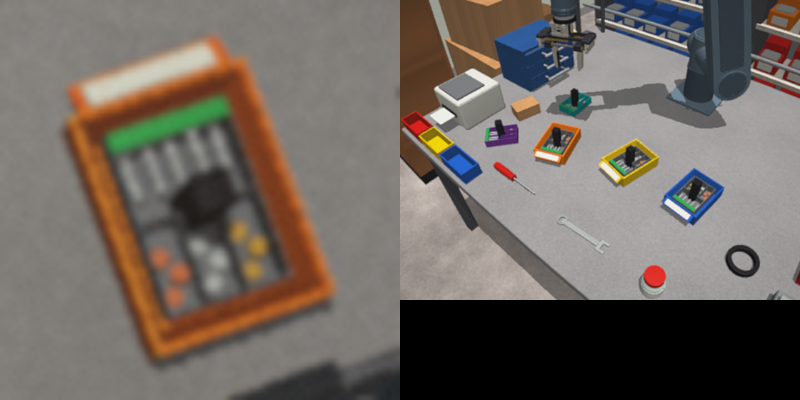

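The picture shows the green strip (170,123) at the label (150,72), and the post top is at the same height as before (89.5 mm), so the insert is home and flat.

```bash
python3 -c "
from bench import robot
print(robot.close_job())"
```

```text
the job is handed in; nothing more can be done
None
```

The orange bin's insert has been lifted out, turned half a turn and set down gently, with its green end at the white label and its post top at the same height as before; I left the other inserts alone, and the job is handed in.

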